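# Vent the tee test stand

## Task

Three pipe joints stand on the bench for pressure testing. Let the pressure off the one with the tee fitting (two capped outlets, one to either side): with the fingertips press the vent plunger on top of that stand right down, gently, keep it down for about two seconds, then let it come up and withdraw. Leave the other two stands untouched, and do not shift or lift any of the stands or the things lying around.

Things in the scene. Friction and masses are not known exactly. Their poses are not given: they have to be found in the camera images.
- stand_tee: VENT THIS ONE. Tee: two level grey-capped outlets, to +y and -y, ending 67 mm out. Loose test stand of about 1.7 kg: steel foot plate 110 x 110 x 10 mm, upright 27 mm pipe, fitting of 35 mm diameter centred 86 mm up, and on top the vent: dark housing 42 mm wide with a plain steel plunger, 26 mm across, top 130 mm above the bench. Origin: centre of the plate's underside, z up, the vent straight above. Any yaw.
- vent_tee_top (a point): Centre of the top face of the tee stand's vent plunger (moves with it); 130 mm above the bench when up. The plunger is 26 mm across and moves straight down by 8 mm.
- vent_tee (a joint): Vent plunger of the tee stand: 0 = up (at rest), grows to 0.008 (m) fully down. A spring pushes it up: it starts to move at about 2 N and is fully down at 6 N, and it returns by itself. The vent is open beyond 0.005.
- stand_elbow: Leave alone. Elbow: one level grey-capped outlet, to +y, ending 67 mm out. Loose test stand of about 1.7 kg: steel foot plate 110 x 110 x 10 mm, upright 27 mm pipe, fitting of 35 mm diameter centred 86 mm up, and on top the vent: dark housing 42 mm wide with a plain steel plunger, 26 mm across, top 130 mm above the bench. Origin: centre of the plate's underside, z up, the vent straight above. Any yaw.
- vent_elbow (a joint): Vent plunger of the elbow stand: 0 = up (at rest), grows to 0.008 (m) fully down. A spring pushes it up: it starts to move at about 2 N and is fully down at 6 N, and it returns by itself. To be left alone.
- stand_straight: Leave alone. Straight coupling: no side outlets. Loose test stand of about 1.7 kg: steel foot plate 110 x 110 x 10 mm, upright 27 mm pipe, fitting of 35 mm diameter centred 86 mm up, and on top the vent: dark housing 42 mm wide with a plain steel plunger, 26 mm across, top 130 mm above the bench. Origin: centre of the plate's underside, z up, the vent straight above. Any yaw.
- vent_straight (a joint): Vent plunger of the straight stand: 0 = up (at rest), grows to 0.008 (m) fully down. A spring pushes it up: it starts to move at about 2 N and is fully down at 6 N, and it returns by itself. To be left alone.
- loose_tee: Bystander: loose steel tee fitting lying flat, 80 x 60 mm, 35 mm high. Origin: under the crossing of its bores, at bench level.
- loose_elbow: Bystander: loose steel elbow lying flat, two 45 mm legs along +x and +y, 35 mm high. Origin: under its corner, at bench level.
- pipe_offcut: Bystander: short piece of steel pipe standing on end, 35 mm diameter, 85 mm high. Origin: centre of its underside.
- paste_jar: Bystander: upright jar of jointing paste, 60 mm diameter, 75 mm high. Origin: centre of its underside.
- copper_bend: Bystander: U-shaped copper bend lying flat, 84 x 109 mm, 14 mm high. Origin: centre of the curve, at bench level.
- wrench: Bystander: steel wrench 170 mm long lying along its x axis. Origin: at bench level, near its middle.
- coupling: Bystander: steel sleeve standing on end, 40 mm diameter, 40 mm high. Origin: centre of its underside.

How it is judged:
By the outcome, as a careful person would: the job done as asked, in the order asked, and still so for the second after the job is handed in, with the robot touching nothing.
It also fails if it takes over 32 s, if anything falls off the work surface, if the arm or the gripper's body presses on something with over 40 N, if the wrist force passes 120 N, or if a joint passes its speed limit or range.

## Robot

A 6-joint arm with a two-finger parallel gripper is mounted at the origin on the work surface. World frame = base frame: x ahead of the robot, y to its left, z up, the work surface at z = 0. Lengths are in m, angles in degrees, forces in N, time in s.
With the tool pointing down it reaches from about 0.35 to 0.875 m from the base axis. Payload 4.2 kg.
Tool frame: the origin (TCP) lies midway between the tips of the shut fingers; the grasp point (between the pads) lies 19 mm behind it; z points along the fingers, y is the direction in which the jaws open and shut (so a half turn about z gives the same grasp; the last joint's range is limited). The gripper opens to 87 mm and grips with 3 to 60 N. Pads are 19 mm wide; open, the fingers measure 117 mm over their backs; the gripper's body (75 mm by 190 mm) begins 51 mm behind the grasp point.
Start: joints at [91.478, 22.042, 0.453, 0, -68.411, -14.817], TCP at [0.144, 0.608, 0.223] pointing down, gripper open.
Joint ranges: [-179.83, 179.83], [-69.29, 118.12], [-61.27, 80.66], [-181.25, 117.63], [-171.15, -9.14], [-177.46, 177.46]. Speed limits (degrees/s): [159.86, 159.86, 180, 180, 180, 180].

## Interface

Orientations are given as a 3x3 rotation matrix whose columns are the frame's x, y, z axes.
In Python, from station import r gives the robot as it stands.
- The arm moves only by the tool play_rows, never from a script. Its argument "commands" is a list that holds one entry, the list of rows, each a list of 7 numbers: the shift along the world's x, y, z in m, then the turn, a rotation vector about the world's x, y, z in rad, then the closure, from 0 (fully open) to 1 (shut). A call has 1 to 5 rows; each row is the pose to reach, as a shift and turn from the pose commanded when the call began; what a row does not reach only later rows make up. A row lasts 1/10 s, in which the tool goes at most 50 mm and 8.59 degrees, less where a joint would pass 70% of its speed; a pose out of reach is approached as far as the arm can. A call with a gripper value outside its range is refused whole. The fingers move at their own pace and stop on an object; the grip force is fixed at half the most. Time passes only in rows, so rows that repeat a pose let the fingers close. It gives the time, the measured TCP pose, the force and the opening at its end, in the units of the state.
- r.sense(): the state, without advancing time (a new reading comes with each control period).
- r.capture(name): name is "scene" or "top" or "wrist"; returns a dict with "image" (384x512x3 uint8, red, green, blue), "range_z" (384x512 float32, m along the optical axis (not along the pixel's ray), 0 where there is no reading), "intrinsics" (3x3 intrinsics, pixels), "extrinsics" (4x4, takes a point from camera to world coordinates); the wrist camera has in their place "mount" (4x4, takes a point from camera to tool coordinates, whose origin is the TCP and whose axes are the flange's). Camera axes: x right, y up, looking along -z (the intrinsics and any distortion apply to the point x, -y, -z); pixel columns grow to the right and rows downward; lengths in m; the calibration is good to about 2 mm. A picture is of the moment at which its call begins: read the wrist's pose just before it.
- r.finish_job(): hands the job in, once; it reports no verdict.
The state is a dict: "time_s": time; "joints": joint angles; "joint_velocities": joint speeds; "effort": joint torques, N m; "tcp_pos": TCP position; "ee_rot": TCP orientation; "wrist_force": force on the tool from outside, world axes, zero at the start; "moment": the same for the moment, N m; "gripper_width": opening from 0.0 (shut) to 1.0 (fully open).
Only numpy, scipy, OpenCV 4.12 (cv2) and the standard library are available. Lean on these libraries where they do the work, as an engineer would, in place of code of your own. Each camera call takes 0.05 s, during which the arm holds its last target. There are 200 camera calls.

## Working session

There is one attempt and no reset: what is moved stays moved. The work goes in short steps, Python scripts to look and compute and a tool call to move; the robot and the scene stay as the last step left them, time stands still between calls to the robot, and variables do not carry over. Pictures are saved under pics/ and viewed, about 8 in all and at most 12, crops included, and the job is handed in when it is done.

Besides the shell and the picture viewer there is one more tool, called after "Request:" as name(argument=value, ...), one argument or row to a line, values as JSON. play_rows: Moves the arm, as the interface text tells. Its arguments: {"type":"object","properties":{"commands":{"type":"array","items":{"type":"array","items":{"type":"array","items":{"type":"number"}}}}},"required":["commands"]}

```bash
mkdir -p pics; cat > h.py <<'E'
import numpy as np,cv2
from station import r
def pts(c,E=None):
    E=c["extrinsics"] if E is None else E
    K=c["intrinsics"];z=c["range_z"];v,u=np.indices(z.shape)
    p=np.stack([(u-K[0,2])/K[0,0]*z,-(v-K[1,2])/K[1,1]*z,-z,np.ones_like(z)],-1)
    return (p@E.T)[...,:3]
E
python3 - <<'E'
from h import *
s=r.sense();print(s)
ims=[]
for n in("scene","top"):
    c=r.capture(n);np.savez("%s.npz"%n,**{k:v for k,v in c.items() if hasattr(v,'shape')})
    print(n,c.keys(),c["extrinsics"].round(3).tolist(),c["intrinsics"].tolist())
    cv2.imwrite(f"pics/{n}.png",c["image"][...,::-1])
c=np.load("top.npz");p=pts(c);m=((p[...,2]>.115)&(p[...,2]<.14)&(c["range_z"]>0)).astype(np.uint8)
n,l,st,ce=cv2.connectedComponentsWithStats(m)
for i in range(1,n):
    if st[i,4]>15: q=p[l==i];print(st[i],ce[i],np.median(q,0),q.min(0),q.max(0))
E
```

```text
{'time_s': 0.0, 'joints': array([ 9.14781444e+01,  2.20919803e+01,  3.79973940e-01, -2.62761365e-02,
       -6.84108263e+01, -1.48149701e+01]), 'joint_velocities': array([ 0.020971  ,  0.06320639, -0.10562472,  0.0009981 , -0.04829188,
        0.00360984]), 'effort': array([ 2.56951290e-05, -3.90667677e+01,  1.87406552e+01,  4.21982333e+00,
        1.09104003e-02, -2.00850932e-04]), 'tcp_pos': array([0.14404471, 0.60756505, 0.22145511]), 'ee_rot': array([[ 9.72991793e-01, -2.30839410e-01, -3.70989649e-04],
       [-2.30839668e-01, -9.72989418e-01, -2.15408299e-03],
       [ 1.36278244e-04,  2.18154420e-03, -9.99997611e-01]]), 'wrist_force': array([-0.07878298, -0.20076735,  0.87280254]), 'moment': array([-0.0270068 , -0.02447305,  0.03119924]), 'gripper_width': 1.0006842025062523}
scene dict_keys(['image', 'range_z', 'intrinsics', 'extrinsics']) [[0.24, -0.823, 0.515, 1.153], [0.971, 0.209, -0.118, -0.131], [-0.011, 0.528, 0.849, 1.033], [0.0, 0.0, 0.0, 1.0]] [[415.023422462925, 0.0, 256.3088526750905], [0.0, 415.023422462925, 191.71104860261187], [0.0, 0.0, 1.0]]
top dict_keys(['ima
[... 981 characters left out ...]
  0.12056444] [ 0.5610271  -0.02014216  0.11503691] [0.60004553 0.01800867 0.13453924]
[439 206  45  17 710] [460.79014085 214.19577465] [ 0.5102314  -0.62353134  0.1344424 ] [ 0.48617299 -0.69356036  0.11546353] [ 0.53653692 -0.56044939  0.13997705]
[328 221  13  13 125] [334.    226.856] [ 0.47831949 -0.23151218  0.12027415] [ 0.45974053 -0.25273477  0.11511649] [ 0.49739195 -0.21413538  0.13198065]
[ 43 224  28   1  28] [ 56.5 224. ] [0.50220976 0.63228333 0.12769034] [0.50182206 0.59346184 0.11675119] [0.50247455 0.66811362 0.13846262]
[162 243  14  13 135] [168.65925926 249.1037037 ] [0.41917883 0.28050183 0.1210049 ] [0.4008102  0.2616708  0.11514713] [0.43786355 0.30345324 0.13447551]
```

View pics/scene.png

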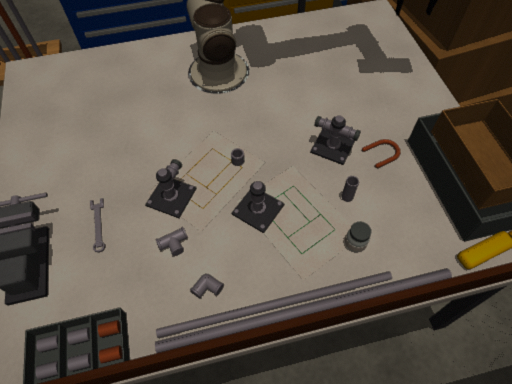

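View pics/top.png

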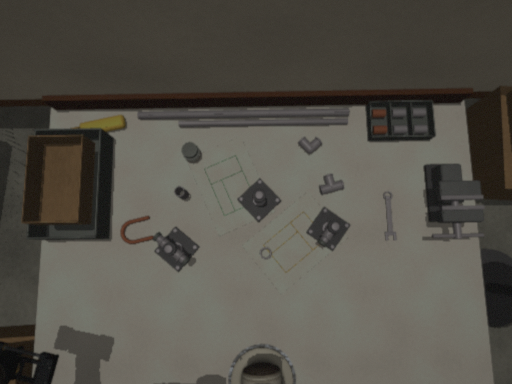

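The tee stand is at top-view pixel (174,248) and scene (337,138), with two capped outlets. The elbow is at top (328,228) and the straight at (259,198). I'll refine the tee's plunger centre.

```bash
python3 - <<'E'
from h import *
for n in("top","scene"):
    c=np.load(n+".npz");p=pts(c)
    d=np.hypot(p[...,0]-.42,p[...,1]-.28)
    for lo,hi in((.07,.1),(.1,.115),(.115,.124),(.125,.136)):
        q=p[(d<.09)&(p[...,2]>lo)&(p[...,2]<hi)]
        print(n,lo,len(q),q.min(0).round(4),q.max(0).round(4),q.mean(0).round(4)) if len(q) else 0
    # outlet axis
    q=p[(d<.09)&(p[...,2]>.075)&(p[...,2]<.108)][:,:2];w,V=np.linalg.eigh(np.cov(q.T));print(V[:,1],w)
E
```

```text
top 0.07 203 [0.3657 0.2232 0.0701] [0.4738 0.3413 0.0999] [0.4199 0.2782 0.0942]
top 0.1 129 [0.3723 0.2272 0.1   ] [0.4638 0.3357 0.1145] [0.4182 0.2797 0.1033]
top 0.115 78 [0.4008 0.2617 0.1151] [0.4379 0.3035 0.1238] [0.4187 0.2802 0.1186]
top 0.125 55 [0.4072 0.2696 0.1258] [0.4315 0.2942 0.1345] [0.4192 0.282  0.1294]
[0.65134513 0.7587816 ] [8.70503047e-05 2.03613295e-03]
scene 0.07 279 [0.3835 0.2231 0.0701] [0.4769 0.3436 0.1   ] [0.4326 0.277  0.0905]
scene 0.1 200 [0.3739 0.2287 0.1001] [0.4751 0.3387 0.1149] [0.4283 0.2834 0.1041]
scene 0.115 81 [0.4037 0.2633 0.1152] [0.4443 0.3049 0.1238] [0.4296 0.2807 0.1196]
scene 0.125 57 [0.408  0.2709 0.1255] [0.436  0.2958 0.1358] [0.4246 0.2829 0.1316]
[0.6399535  0.76841364] [5.33156166e-05 1.69884212e-03]
```

Request:
play_rows(
  commands=[
    [[0.03, -0.035, 0.02, 0, 0, 0, 1], [0.06, -0.07, 0.02, 0, 0, 0, 1], [0.09, -0.105, 0.02, 0, 0, 0, 1], [0.12, -0.14, 0.02, 0, 0, 0, 1], [0.14, -0.165, 0.02, 0, 0, 0, 1]],
  ],
)

```text
time_s: 0.6
tcp_pos: [0.2852, 0.4406, 0.2423]
ee_rot: [[0.973, -0.232, -0.0], [-0.232, -0.973, -0.001], [-0.0, 0.001, -1.0]]
wrist_force: [0.2, -0.4, -0.6]
gripper_width: 0.63
```

Request:
play_rows(
  commands=[
    [[0.03, -0.035, 0, 0, 0, 0, 1], [0.06, -0.07, 0, 0, 0, 0, 1], [0.09, -0.105, 0, 0, 0, 0, 1], [0.12, -0.14, 0, 0, 0, 0, 1], [0.135, -0.16, 0, 0, 0, 0, 1]],
  ],
)

```text
time_s: 1.1
tcp_pos: [0.4203, 0.2806, 0.2422]
ee_rot: [[0.972, -0.233, -0.001], [-0.233, -0.972, -0.001], [-0.0, 0.001, -1.0]]
wrist_force: [-0.2, 0.9, 0.3]
gripper_width: 0.174
```

```bash
python3 - <<'E'
from h import *
s=r.sense();c=r.capture("wrist");T=np.eye(4);T[:3,:3]=s["ee_rot"];T[:3,3]=s["tcp_pos"]
print(s["tcp_pos"],s["wrist_force"],s["gripper_width"],c["mount"].round(3).tolist())
p=pts(c,T@c["mount"]);d=np.hypot(p[...,0]-.42,p[...,1]-.282)
for lo,hi in((.11,.124),(.126,.136)):
    m=(d<.035)&(p[...,2]>lo)&(p[...,2]<hi)&(c["range_z"]>0);q=p[m]
    if len(q): print(len(q),q.min(0),q.max(0),np.median(q,0),np.argwhere(m).min(0),np.argwhere(m).max(0))
cv2.imwrite("pics/w1.png",c["image"][...,::-1])
E
```

```text
[0.42032973 0.28056077 0.24221633] [-0.20633096  0.9273498   0.31921055] 0.1741613323874186 [[0.0, 0.955, 0.297, 0.081], [1.0, -0.001, 0.0, -0.0], [0.0, 0.297, -0.955, -0.163], [0.0, 0.0, 0.0, 1.0]]
1030 [0.40175116 0.26133879 0.11001204] [0.44263058 0.30273086 0.1239276 ] [0.4286015  0.28026121 0.11833657] [154 229] [200 276]
686 [0.40968053 0.26965287 0.12612708] [0.43461882 0.2947706  0.13263874] [0.42283874 0.28198279 0.13016845] [167 238] [196 267]
```

View pics/w1.png

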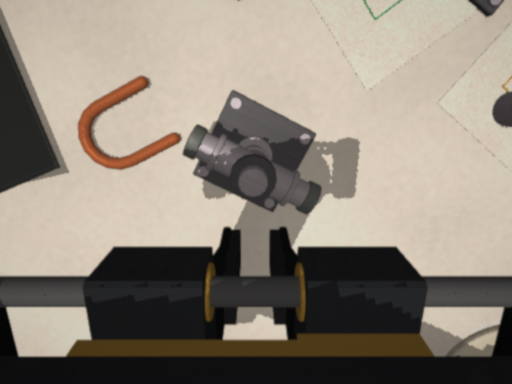

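The wrist view confirms the tee: the plunger is at (252,180), with capped outlets at (195,140) and (310,197). Its centre is about (0.422, 0.282, 0.130). I'll descend to just above it.

Request:
play_rows(
  commands=[
    [[0.003, 0, -0.03, 0, 0, 0, 1], [0.003, 0, -0.06, 0, 0, 0, 1], [0.003, 0, -0.088, 0, 0, 0, 1], [0.003, 0, -0.088, 0, 0, 0, 1], [0.003, 0, -0.088, 0, 0, 0, 1]],
  ],
)

```text
time_s: 1.65
tcp_pos: [0.4223, 0.2833, 0.1548]
ee_rot: [[0.973, -0.23, 0.0], [-0.23, -0.973, -0.001], [0.0, 0.001, -1.0]]
wrist_force: [1.0, 0.3, 0.7]
gripper_width: 0.008
```

```bash
python3 - <<'E'
from h import *
s=r.sense();print(s["tcp_pos"],s["wrist_force"],s["gripper_width"])
c=r.capture("wrist");T=np.eye(4);T[:3,:3]=s["ee_rot"];T[:3,3]=s["tcp_pos"]
p=pts(c,T@c["mount"]);d=np.hypot(p[...,0]-.422,p[...,1]-.282)
for lo,hi in((.11,.124),(.126,.136)):
    m=(d<.03)&(p[...,2]>lo)&(p[...,2]<hi)&(c["range_z"]>0);q=p[m]
    if len(q): print(len(q),q.min(0),q.max(0),np.median(q,0),np.argwhere(m).min(0),np.argwhere(m).max(0))
cv2.imwrite("pics/w2.png",c["image"][...,::-1])
E
```

```text
[0.42234427 0.28328101 0.15482492] [0.97480371 0.32413198 0.66791809] 0.007733595066027191
1713 [0.4030446  0.26125888 0.11002807] [0.44281757 0.30258097 0.12398452] [0.43219912 0.27777016 0.11828146] [183 224] [241 289]
863 [0.41376463 0.26936837 0.12617451] [0.43471655 0.2947193  0.13218335] [0.42693046 0.28053211 0.13012101] [204 236] [235 278]
```

View pics/w2.png

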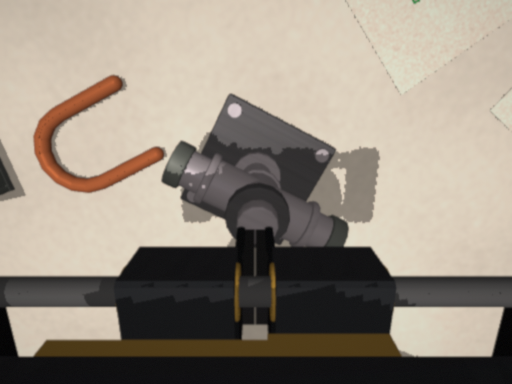

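The fingers are shut, in line with the plunger at (257,213). Now down in small steps, watching the force.

Request:
play_rows(
  commands=[
    [[0, -0.001, -0.01, 0, 0, 0, 1], [0, -0.001, -0.018, 0, 0, 0, 1], [0, -0.001, -0.023, 0, 0, 0, 1], [0, -0.001, -0.025, 0, 0, 0, 1], [0, -0.001, -0.025, 0, 0, 0, 1]],
  ],
)

```text
time_s: 2.2
tcp_pos: [0.4219, 0.2819, 0.1295]
ee_rot: [[0.973, -0.231, -0.001], [-0.231, -0.973, -0.001], [-0.0, 0.001, -1.0]]
wrist_force: [-1.4, -0.4, 2.7]
gripper_width: 0.006
```

Request:
play_rows(
  commands=[
    [[0, 0, -0.001, 0, 0, 0, 1], [0, 0, -0.002, 0, 0, 0, 1], [0, 0, -0.003, 0, 0, 0, 1], [0, 0, -0.003, 0, 0, 0, 1]],
  ],
)

```text
time_s: 2.6
tcp_pos: [0.4221, 0.282, 0.1267]
ee_rot: [[0.973, -0.231, -0.0], [-0.231, -0.973, -0.0], [0.0, 0.0, -1.0]]
wrist_force: [-1.5, -0.8, 4.3]
gripper_width: 0.002
```

Request:
play_rows(
  commands=[
    [[0, 0, -0.001, 0, 0, 0, 1], [0, 0, -0.002, 0, 0, 0, 1], [0, 0, -0.003, 0, 0, 0, 1], [0, 0, -0.003, 0, 0, 0, 1]],
  ],
)

```text
time_s: 3.0
tcp_pos: [0.4221, 0.2821, 0.1236]
ee_rot: [[0.973, -0.231, -0.0], [-0.231, -0.973, -0.0], [-0.0, 0.0, -1.0]]
wrist_force: [-1.9, -1.2, 5.8]
gripper_width: 0.004
```

Request:
play_rows(
  commands=[
    [[0, 0, -0.001, 0, 0, 0, 1], [0, 0, -0.0015, 0, 0, 0, 1], [0, 0, -0.0015, 0, 0, 0, 1]],
  ],
)

```text
time_s: 3.3
tcp_pos: [0.4222, 0.2821, 0.1224]
ee_rot: [[0.973, -0.231, 0.0], [-0.231, -0.973, -0.0], [0.0, 0.0, -1.0]]
wrist_force: [-3.1, -1.2, 6.6]
gripper_width: 0.006
```

Request:
play_rows(
  commands=[
    [[0, 0, -0.0005, 0, 0, 0, 1], [0, 0, -0.0005, 0, 0, 0, 1], [0, 0, -0.0005, 0, 0, 0, 1]],
  ],
)

```text
time_s: 3.6
tcp_pos: [0.4222, 0.2821, 0.1224]
ee_rot: [[0.973, -0.23, 0.0], [-0.23, -0.973, -0.0], [0.0, 0.0, -1.0]]
wrist_force: [-3.8, -2.2, 9.4]
gripper_width: 0.01
```

Request:
play_rows(
  commands=[
    [[0, 0, -0.0004, 0, 0, 0, 1], [0, 0, -0.0004, 0, 0, 0, 1], [0, 0, -0.0004, 0, 0, 0, 1]],
  ],
)

```text
time_s: 3.9
tcp_pos: [0.4222, 0.2821, 0.1224]
ee_rot: [[0.973, -0.23, 0.0], [-0.23, -0.973, -0.0], [0.0, -0.0, -1.0]]
wrist_force: [-4.8, -1.9, 11.0]
gripper_width: 0.003
```

The plunger has hit its stop at z = 0.1224: the force rises and the height no longer changes. It's been fully down since about t=3.3, so I'll hold.

Request:
play_rows(
  commands=[
    [[0, 0, 0.0003, 0, 0, 0, 1], [0, 0, 0.0003, 0, 0, 0, 1], [0, 0, 0.0003, 0, 0, 0, 1], [0, 0, 0.0003, 0, 0, 0, 1], [0, 0, 0.0003, 0, 0, 0, 1]],
  ],
)

```text
time_s: 4.4
tcp_pos: [0.4222, 0.2821, 0.1223]
ee_rot: [[0.973, -0.23, 0.0], [-0.23, -0.973, -0.0], [0.0, 0.0, -1.0]]
wrist_force: [-4.3, -1.9, 10.8]
gripper_width: 0.005
```

Request:
play_rows(
  commands=[
    [[0, 0, 0, 0, 0, 0, 1], [0, 0, 0, 0, 0, 0, 1], [0, 0, 0, 0, 0, 0, 1], [0, 0, 0, 0, 0, 0, 1], [0, 0, 0, 0, 0, 0, 1]],
  ],
)

```text
time_s: 4.9
tcp_pos: [0.4222, 0.2821, 0.1224]
ee_rot: [[0.973, -0.23, 0.0], [-0.23, -0.973, -0.0], [0.0, 0.0, -1.0]]
wrist_force: [-4.7, -2.4, 9.6]
gripper_width: 0.01
```

Request:
play_rows(
  commands=[
    [[0, 0, 0, 0, 0, 0, 1], [0, 0, 0, 0, 0, 0, 1], [0, 0, 0, 0, 0, 0, 1], [0, 0, 0, 0, 0, 0, 1]],
  ],
)

```text
time_s: 5.3
tcp_pos: [0.4222, 0.2821, 0.1224]
ee_rot: [[0.973, -0.23, 0.0], [-0.23, -0.973, -0.0], [0.0, 0.0, -1.0]]
wrist_force: [-2.8, -1.8, 10.2]
gripper_width: 0.008
```

Request:
play_rows(
  commands=[
    [[0, 0, 0.004, 0, 0, 0, 1], [0, 0, 0.008, 0, 0, 0, 1], [0, 0, 0.013, 0, 0, 0, 1], [0, 0, 0.025, 0, 0, 0, 1], [0, 0, 0.045, 0, 0, 0, 1]],
  ],
)

```text
time_s: 5.8
tcp_pos: [0.4218, 0.2818, 0.1661]
ee_rot: [[0.973, -0.231, -0.002], [-0.231, -0.973, -0.002], [-0.001, 0.002, -1.0]]
wrist_force: [-0.1, 0.9, 0.6]
gripper_width: 0.006
```

Request:
play_rows(
  commands=[
    [[0, 0, 0.03, 0, 0, 0, 1], [0, 0, 0.07, 0, 0, 0, 1], [-0.03, 0.035, 0.08, 0, 0, 0, 1], [-0.06, 0.07, 0.08, 0, 0, 0, 1], [-0.06, 0.07, 0.08, 0, 0, 0, 1]],
  ],
)

```text
time_s: 6.3
tcp_pos: [0.3603, 0.3556, 0.2478]
ee_rot: [[0.974, -0.226, 0.001], [-0.226, -0.974, 0.004], [0.0, -0.004, -1.0]]
wrist_force: [-0.6, -0.3, 0.4]
gripper_width: 0.002
```

```bash
python3 - <<'E'
from h import *
s=r.sense();print(s["time_s"],s["tcp_pos"],s["wrist_force"])
ims=[]
for n in("top","scene"):
    c=r.capture(n);p=pts(c);o=np.load(n+".npz");po=pts(o)
    for x,y in((.42,.282),(.58,0),(.478,-.232)):
        for P in(po,p):
            q=P[(np.hypot(P[...,0]-x,P[...,1]-y)<.03)&(P[...,2]>.125)&(P[...,2]<.136)];print(n,len(q),q.mean(0).round(4))
    d=cv2.absdiff(c["image"],o["image"]).max(-1);ims.append(cv2.cvtColor((d>25).astype(np.uint8)*255,cv2.COLOR_GRAY2BGR))
    ims.append(c["image"][...,::-1])
cv2.imwrite("pics/end.png",cv2.resize(np.vstack([np.hstack(ims[:2]),np.hstack(ims[2:])]),(800,600)))
E
```

```text
6.3 [0.36027091 0.35564093 0.24775486] [-0.61232648 -0.25068259  0.35380832]
top 55 [0.4192 0.282  0.1294]
top 57 [0.4196 0.2819 0.1298]
top 51 [0.5809 0.0006 0.1289]
top 50 [5.809e-01 2.000e-04 1.297e-01]
top 47 [ 0.479  -0.2327  0.1293]
top 50 [ 0.4793 -0.2339  0.1293]
scene 57 [0.4246 0.2829 0.1316]
scene 60 [0.4246 0.2828 0.1311]
scene 75 [0.5872 0.0013 0.1308]
scene 75 [0.5875 0.0014 0.1307]
scene 70 [ 0.4853 -0.2322  0.1304]
scene 70 [ 0.4847 -0.2323  0.1303]
```

View pics/end.png

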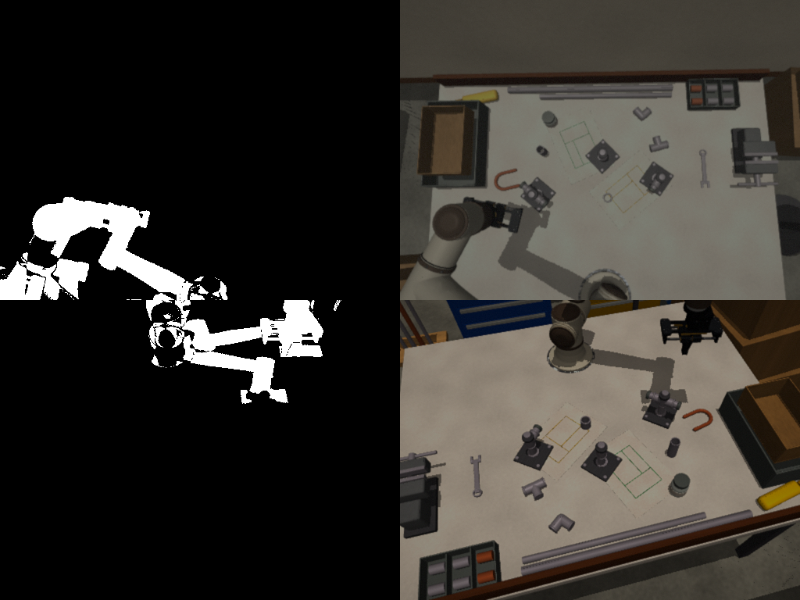

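The difference masks show only the arm and its shadow changed. Nothing moved on the bench, the plunger is back up and the arm is clear.

```bash
python3 -c "
from station import r
print(r.finish_job())"
```

```text
the job is handed in; nothing more can be done
None
```

I vented the tee stand and handed the job in; no verdict came back. I pressed its plunger at (0.422, 0.282) with the shut fingertips until it hit its stop. That was 7.6 mm below the measured 130 mm top, against the stated 8 mm and within the 2 mm calibration.

- **Hold:** It stayed fully down from about t = 3.3 s to 5.3 s. The vertical force was about 7–11 N, with up to about 5 N sideways.
- **Release:** I then lifted off and withdrew, and the run took 6.3 s before the final pictures.
- **Final checks:** The plunger is back up at about 130 mm. All three vents are within about 1 mm of where they started. The before/after pictures differ only by the arm and its shadow, and the wrist force is back near zero. No check failed or disagreed.

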